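# Tip the spent cells through the bin's flap

### The job

The two red battery cells in the orange cup are spent. Pick up the orange cup, press the yellow flap of the cell bin open with the lip of the cup's spout while the cells are still in the cup, and tip both cells through into the bin. Then draw the cup out so that the flap closes, and set the empty cup upright on the bench again and let go.

Things in the scene. Friction and masses are not known exactly. Their poses are not given: they have to be found in the camera images.
- cup_center (a point): Orange trough-shaped cup, 124x53x40 mm, flat underside, top and spout end open. Point: 20 above the underside, midway between the upright side walls to grip (53 outside, along y). z up; x lengthwise: back wall x=+34, grip walls 40 high x=-26 to +34, spout (walls 26 high) on to its lip at x=-90. Not the fixed blue cup with green cells.
- cell_a_center (a point): Spent red cell, white band, cylinder 10.5 mm dia, 45 long, 12 g; point: its centre, y its axis. Lies across the orange cup's pocket (floor 3 above the underside, cup x=+6 to +31). A ramp rising 7 at 27 degrees holds it there; beyond, the spout floor is 10 above the underside up to the lip. Stays in below about 20 degrees of tipping, rolls out at 40 to 50.
- cell_b_center (a point): The second spent red cell, 10.5 mm dia, 45 long, like the first and beside it in the orange cup's pocket; point: its centre, y its axis.
- cell_bin: Grey bin, clear front, green lid, fixed; 130 (x) x 114 (y) x 120 mm high. Origin: centre of its underside; -x is its clear front, facing left as the robot sees it. Port in the lid: x=-45 to +35, y=-39 to +39, z=120, shut by a yellow flap hinged at its back edge. Bring the cup over the back edge, spout towards the bin's -x, lip down on the flap 35 to 55 before the hinge.
- flap (a joint): Yellow flap, 74x74x4 mm, hinge line along the bin's y at x=+35, z=117 mm in the bin's frame. Value in rad: 0 shut, level, top 1 mm below the lid's; grows to 1.3 as its front edge swings down into the bin. A spring shuts it: 0.05 N m at 0, 0.10 at 0.8 rad (1 to 3 N at the cup's lip); the cells' weight does not open it.

How it is judged:
On the way:
1. the orange cup presses the flap down by more than 0.12 rad while both cells are still in the cup (within 60 mm of its centre point) (value of joint flap above 0.12 rad and contact force between cup and flap above 0.3 N and distance between each of cell_a_center, cell_b_center and cup_center below 0.06 m), for 0.1 s.
At the end, for the whole second after the job is handed in: Both red cells lie inside the bin (less than 50 mm above the bench), the flap is shut (below 0.08 rad), and the orange cup stands upright (within 0.1 rad) on the bench, its centre point 10 to 30 mm above it, let go and at rest (z of cell_a_center in the frame of cell_bin between 0 and 0.05 m and x of cell_a_center in the frame of cell_bin between -0.065 and 0.065 m and y of cell_a_center in the frame of cell_bin between -0.057 and 0.057 m and z of cell_b_center in the frame of cell_bin between 0 and 0.05 m and x of cell_b_center in the frame of cell_bin between -0.065 and 0.065 m and y of cell_b_center in the frame of cell_bin between -0.057 and 0.057 m and value of joint flap below 0.08 rad and angle between cup_center's own z axis and vertical below 0.1 rad and height (world z) of cup_center between 0.01 and 0.03 m and linear speed of cup below 0.02 m/s); the robot touches nothing.
It also fails if it takes over 54 s, if anything falls off the work surface, if the arm or the gripper's body presses on something with over 40 N, if the wrist force passes 120 N, or if a joint passes its speed limit or range.

### The arm

A 6-joint arm with a two-finger parallel gripper is mounted at the origin on a cart in front of the work surface, level with it; the furniture and walls round the work are solid. World frame = base frame: x ahead of the robot, y to its left, z up, the work surface at z = 0. Lengths are in m, angles in rad, forces in N, time in s.
With the tool pointing down it reaches from about 0.225 to 0.875 m from the base axis. Payload 3.4 kg.
Tool frame: the origin (TCP) lies at the very end of the fingers, on their centre line; the grasp point (between the pads) lies 19 mm behind it; z points along the fingers, y is the direction in which the jaws open and shut (so a half turn about z gives the same grasp; the last joint's range is limited). The gripper opens to 85 mm and grips with 20 to 120 N. Pads are 22 mm wide; open, the fingers measure 114 mm over their backs; the gripper's body (76 mm by 85 mm) begins 54 mm behind the grasp point. The pads swing forward as they close: fully open they stand 13 mm farther back than shut.
Start: joints at [1.036, 0.276, 1.505, -0, 1.361, -0.121], TCP at [0.231, 0.526, 0.231] pointing down, gripper open.
Joint ranges: [-2.89, 2.89], [-0.75, 2.08], [0.22, 2.7], [-1.18, 4.32], [0.11, 2.71], [-2.7, 2.7]. Speed limits (rad/s): [2.57, 2.57, 3.14, 3.14, 3.14, 3.14].

### API

Orientations are given as a unit quaternion [w, x, y, z].
In Python, from rig import telemetry, imaging, manip, finder gives the robot as it stands.
- The arm moves only by the tool arm_command, never from a script. Its argument "steps" is a list of rows, each a list of 3 entries, a list of its own where there are three numbers: the turn, a rotation vector about the world's x, y, z in rad, then the shift along the world's x, y, z in mm, then the closure in counts, from 0 (fully open) to 255 (shut). In form: [[[rx, ry, rz], [dx, dy, dz], grip], ...]. A call has 1 to 20 rows; each row shifts and turns the commanded pose from where the row before left it; what a row does not reach is not made up. A row lasts 1/8 s, in which the tool goes at most 62.5 mm and 10.7 degrees, less where a joint would pass 70% of its speed; a pose out of reach is approached as far as the arm can. A call is refused whole if a number of a shift passes 62.5 or a number of a turn 0.188, either way. A call with a gripper value outside its range is refused whole. The fingers move at their own pace and stop on an object; "newtons" is the grip in N (left out, the last holds). Time passes only in rows, so rows that do not move let the fingers close. It gives the time, the measured TCP pose, the force and the opening at its end, in the units of the state.
- telemetry.get_state(): the state, without advancing time (a new reading comes with each control period).
- imaging.get_image(name): name is "scene" or "top" or "wrist"; returns the picture (384x512x3 uint8, blue, green, red); there is no depth.
- imaging.camera_params(name): a dict with "intrinsics" (3x3 intrinsics, pixels), "D" ([k1, k2, p1, p2, k3] as OpenCV has them; the pictures are not rectified), "R" (3x3) and "t" (3): a world point X has camera coordinates R X + t. Camera axes: x right, y down, z forward; pixel columns grow to the right and rows downward; lengths in m; the calibration is good to about 2 mm. A picture is of the moment at which its call begins: read the wrist's pose just before it. camera_params takes no time and is no camera call; for the wrist camera it gives the pose at the moment of the call.
- manip.sign_off(): hands the job in, once; it reports no verdict.
Trained networks look in the newest picture that a camera, given by its name, has taken for a name from the list of things; names that differ only in an ending like _2 or _b are one class to them, and where a whole thing is asked for, a point or a joint stands for the part that bears it (a point fixed in the world has none). Each returns a list of dicts, best first, with "score" (0 to 1); they miss things now and then, are a little off and sometimes report something else, mostly with a low value. They report only what shows in the picture. A call takes as long as a camera call.
- finder.cut_out(camera, thing): "pixels" (384x512 bool, what is visible of it) and "extent" ([left, top, width, height] in pixels, round what is visible of it).
The state is a dict: "clock": time; "qpos": joint angles; "qd": joint speeds; "effort": joint torques, N m; "position": TCP position; "ee_rot": TCP orientation; "contact_force": force on the tool from outside, world axes, zero at the start; "moment": the same for the moment, N m; "width": finger opening in m.
Only numpy, scipy, OpenCV 4.12 (cv2) and the standard library are available. Lean on these libraries where they do the work, as an engineer would, in place of code of your own. Each camera call takes 0.05 s, during which the arm holds its last target.

## Working session

There is one attempt and no reset: what is moved stays moved. The work goes in short steps, Python scripts to look and compute and a tool call to move; the robot and the scene stay as the last step left them, time stands still between calls to the robot, and variables do not carry over. Pictures are saved under pics/ and viewed, and the job is handed in when it is done.

Besides the shell and the picture viewer there is one more tool, called after "Request:" by a JSON object that holds its "method" and its "body", one argument or row to a line. arm_command: Moves the arm, as the interface text tells. Its arguments: {"type":"object","properties":{"steps":{"type":"array"},"newtons":{"type":"number"}},"required":["steps"]}

```bash
ls; mkdir -p pics
python3 - <<'E'
from rig import telemetry, imaging, manip, finder
import cv2,json,numpy as np
s=telemetry.get_state(); print(s)
for n in ["scene","top","wrist"]:
    im=imaging.get_image(n); cv2.imwrite(f"pics/{n}0.png",im)
    p=imaging.camera_params(n); print(n,p)
E
```

```text
pics
{'clock': 0.0, 'qpos': array([ 1.03596975e+00,  2.76605964e-01,  1.50616515e+00, -1.55951450e-05,
        1.36068962e+00, -1.20990095e-01]), 'qd': array([ 2.60598251e-03, -1.09576281e-03, -1.43707267e-03, -4.22867383e-05,
        5.50213176e-04,  1.35708856e-03]), 'effort': array([-1.58168357e-03, -4.16771543e+01, -2.45800978e+01, -8.65155052e-04,
        1.12753763e-02, -4.56017730e-06]), 'position': array([0.23094895, 0.52599036, 0.2304207 ]), 'ee_rot': array([-2.93602188e-04,  2.05443170e-01,  9.78668601e-01, -8.86729016e-04]), 'contact_force': array([ 0.56966344,  0.25954403, -0.34849575]), 'moment': array([ 0.03425239, -0.00053606, -0.00053276]), 'width': 0.08530378594249474}
scene {'intrinsics': array([[406.50845142,   0.        , 252.05878825],
       [  0.        , 406.50845142, 188.02475172],
       [  0.        ,   0.        ,   1.        ]]), 'D': array([-0.13836498,  0.        ,  0.        ,  0.        ,  0.        ]), 'R': array([[-0.06221299, -0.99805924, -0.00270093],
       [-0.85086955,  0.05445218, -0.52254758],
       [ 0.52168051, -0.03021111, -0.85260585]]),
[... 305 characters left out ...]
, 'R': array([[-0.12331982, -0.99235473,  0.0049316 ],
       [-0.97021746,  0.11952175, -0.21069558],
       [ 0.20849532, -0.03076766, -0.97753928]]), 't': array([-0.12199997,  0.56143561,  0.94403483])}
wrist {'intrinsics': array([[327.02014976,   0.        , 251.61727417],
       [  0.        , 327.02014976, 185.77241638],
       [  0.        ,   0.        ,   1.        ]]), 'D': array([-0.01257609,  0.        ,  0.        ,  0.        ,  0.        ]), 'R': array([[ 4.01928881e-01,  9.15670775e-01, -4.54638125e-04],
       [ 8.82319067e-01, -3.87156446e-01,  2.67624643e-01],
       [ 2.44880048e-01, -1.07967209e-01, -9.63523141e-01]]), 't': array([-0.57531086, -0.03382464,  0.38045296])}
```

View pics/scene0.png

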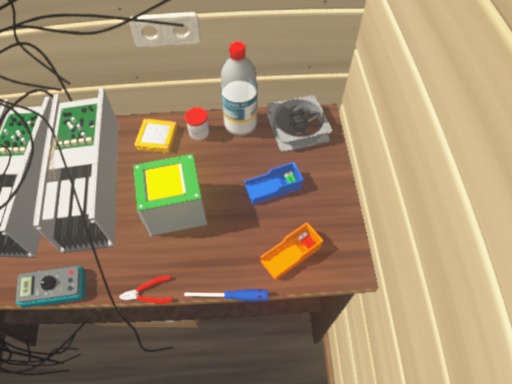

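View pics/top0.png

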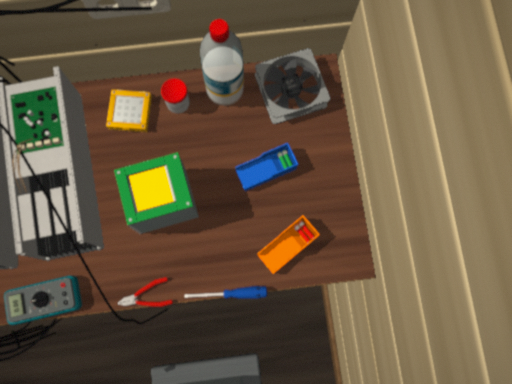

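View pics/wrist0.png

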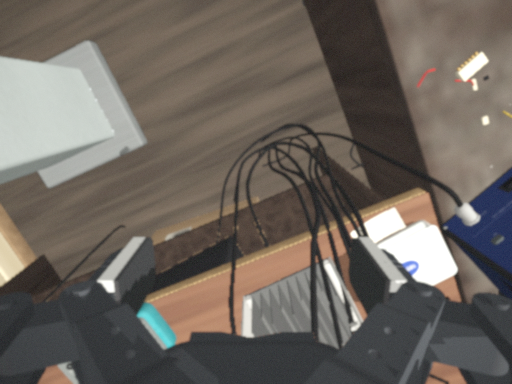

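```bash
cat > h.py <<'E'
from rig import telemetry, imaging, manip, finder
import cv2,numpy as np
from scipy.optimize import minimize
def proj(p,X):
    X=np.asarray(X,float).reshape(-1,3)
    return cv2.projectPoints(X,cv2.Rodrigues(p["R"])[0],p["t"],p["intrinsics"],p["D"])[0].reshape(-1,2)
def ray(p,uv,z):
    n=cv2.undistortPoints(np.array(uv,float).reshape(-1,1,2),p["intrinsics"],p["D"]).reshape(-1,2)
    d=np.c_[n,np.ones(len(n))]@p["R"]; c=-p["R"].T@p["t"]
    return c+d*((z-c[2])/d[:,2])[:,None]
# cup convex parts: grip box, spout box
def box(x0,x1,y0,y1,z0,z1): return np.array([[x,y,z] for x in(x0,x1) for y in(y0,y1) for z in(z0,z1)])
CUP=[box(-.026,.034,-.0265,.0265,0,.040),box(-.090,-.026,-.0265,.0265,0,.026)]
BIN=[box(-.065,.065,-.057,.057,0,.120)]
def pose(parts,q):
    c,s=np.cos(q[2]),np.sin(q[2]);R=np.array([[c,-s,0],[s,c,0],[0,0,1]])
    return [P@R.T+[q[0],q[1],0] for P in parts]
def render(p,parts,S=4):
    m=np.zeros((384*S,512*S),np.uint8)
    for P in parts:
        h=cv2.convexHull(((proj(p,P)+.5)*S).astype(np.float32)).astype(np.int32)
        cv2.fillConvexPoly(m,h,1)
    return m
def fit(parts,q0,masks,S=4):
    big={n:cv2.resize(m.astype(np.uint8),None,fx=S,fy=S,interpolation=cv2.INTER_LINEAR) for n,m in masks.items()}
    ps={n:imaging.camera_params(n) for n in masks}
    def f(q):
        t=0
        for n in big:
            r=render(ps[n],pose(parts,q),S); t+=1-(r&big[n]).sum()/max(1,(r|big[n]).sum())
        return t/len(big)
    return min((minimize(f,np.array(q0)+d,method="Nelder-Mead",options=dict(initial_simplex=np.array(q0)+d+np.array([[0,0,0],[.015,0,0],[0,.015,0],[0,0,.2]]),xatol=1e-5,fatol=1e-5)) for d in ([0,0,0],[.003,-.003,.1],[-.003,.003,-.1])),key=lambda r:r.fun)
E
python3 - <<'E'
from h import *
M={"cup_center":{},"cell_bin":{},"flap":{}}
for n in ["top","scene"]:
    imaging.get_image(n)
    for t in M:
        r=finder.cut_out(n,t)
        print(n,t,[(round(x["score"],2),x["extent"],int(x["pixels"].sum())) for x in r])
        if r: M[t][n]=r[0]["pixels"]
np.save("M.npy",M,allow_pickle=True)
p=imaging.camera_params("top")
print("rough cup lip/back",ray(p,[[268,262],[309,225]],.03));
E
```

```text
top cup_center []
top cell_bin [(0.64, [110.6, 155.4, 89.5, 78.4], 4682)]
top flap [(0.98, [130.1, 167.0, 43.5, 45.0], 1483)]
scene cup_center [(0.92, [258.9, 224.9, 63.9, 53.1], 1601)]
scene cell_bin [(0.79, [132.0, 155.0, 74.0, 78.9], 4494)]
scene flap [(0.86, [148.4, 164.9, 39.2, 36.7], 1077)]
rough cup lip/back [[ 0.41341381 -0.21468549  0.03      ]
 [ 0.47965265 -0.31052948  0.03      ]]
```

Run:
```python
from h import *
M=np.load("M.npy",allow_pickle=True).item()
cm={};P={}
for n in ["top","scene"]:
    im=cv2.imread(f"pics/{n}0.png");hsv=cv2.cvtColor(im,cv2.COLOR_BGR2HSV)
    m=(((hsv[...,0]<22)|(hsv[...,0]>172))&(hsv[...,1]>190)&(hsv[...,2]>110)).astype(np.uint8)
    roi=np.zeros_like(m);roi[205:285,250:335]=1;m*=roi
    m=cv2.morphologyEx(m,cv2.MORPH_CLOSE,np.ones((7,7),np.uint8))
    k,l,st,_=cv2.connectedComponentsWithStats(m);i=1+st[1:,4].argmax();cm[n]=l==i;print(n,st[i])
    P[n]=imaging.camera_params(n)
for ms in (cm,{"top":cm["top"]},{"scene":cm["scene"]},{"scene":M["cup_center"]["scene"]}):
    r=fit(CUP,[.455,-.28,-.95],ms);print("cup",r.x,r.fun)
r=fit(CUP,[.455,-.28,-.95],cm);q=r.x
for ms in (M["cell_bin"],{"top":M["cell_bin"]["top"]},{"scene":M["cell_bin"]["scene"]}):
    b=fit(BIN,[.55,.04,-1.4],ms);print("bin",b.x,b.fun)
b=fit(BIN,[.55,.04,-1.4],M["cell_bin"]).x
def flapc(b): return pose([np.array([[-.045,-.039,.12],[-.045,.039,.12],[.035,.039,.12],[.035,-.039,.12]])],b)[0]
for n in P:
    im=cv2.imread(f"pics/{n}0.png");big=cv2.resize(im,None,fx=3,fy=3,interpolation=cv2.INTER_CUBIC)
    for parts,c in ((pose(CUP,q),(255,255,0)),(pose(BIN,b),(255,0,255))):
        for X in parts:
            h=cv2.convexHull(((proj(P[n],X)+.5)*3).astype(np.float32)).astype(np.int32);cv2.polylines(big,[h],True,c,1)
    h=((proj(P[n],flapc(b))+.5)*3).astype(np.int32);cv2.polylines(big,[h],True,(0,0,255),1)
    lid=pose([np.array([[-.065,-.057,.12],[-.065,.057,.12],[.065,.057,.12],[.065,-.057,.12]])],b)[0]
    h=((proj(P[n],lid)+.5)*3).astype(np.int32);cv2.polylines(big,[h],True,(0,0,0),1)
    cv2.imwrite(f"pics/ov_{n}.png",big[420:880,300:1050])
```

```text
top [ 257  215   63   59 1713]
scene [ 261  223   62   56 1719]
cup [ 0.46054504 -0.285976   -0.99925299] 0.04748222908679617
cup [ 0.46155678 -0.2850767  -1.01446163] 0.06109666312589279
cup [ 0.46013726 -0.28621418 -1.00249441] 0.02475551225145245
cup [ 0.45987175 -0.28607726 -1.00947557] 0.1172080460587106
bin [ 0.57681596 -0.00680614 -1.40254915] 0.03202043317157516
bin [ 0.57754955 -0.00610578 -1.39733982] 0.022095023040264672
bin [ 0.57471887 -0.00781607 -1.40512351] 0.028913992088414053
```

```bash
ls pics
```

```text
ov_scene.png
ov_top.png
scene0.png
top0.png
wrist0.png
```

View pics/ov_top.png

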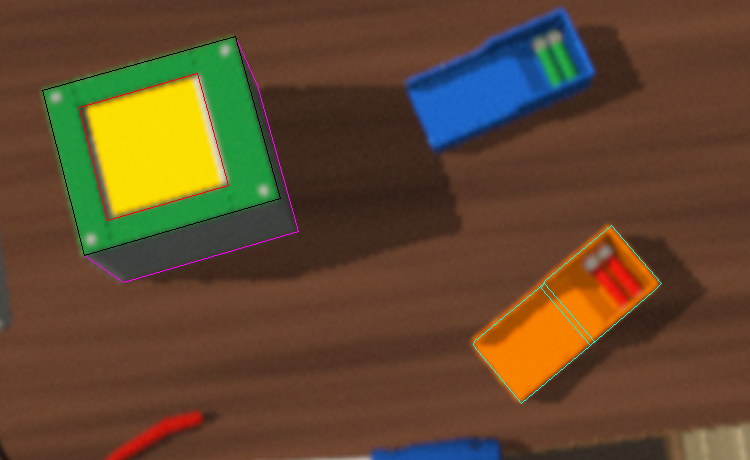

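View pics/ov_scene.png

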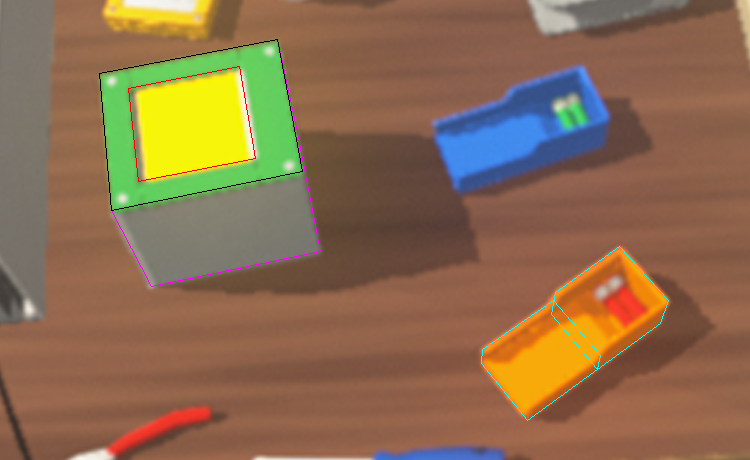

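Request:
{"method": "arm_command", "body": {
  "steps": [
    [[0,0,0],[0,0,40],0],
    [[0,0,0],[0,0,40],0],
    [[0,0,-0.037],[14,-50,0],0],
    [[0,0,-0.037],[14,-50,0],0],
    [[0,0,-0.037],[14,-50,0],0],
    [[0,0,-0.037],[14,-50,0],0],
    [[0,0,-0.037],[14,-50,0],0],
    [[0,0,-0.037],[14,-50,0],0],
    [[0,0,-0.037],[14,-50,0],0],
    [[0,0,-0.037],[14,-50,0],0],
    [[0,0,-0.037],[14,-50,0],0],
    [[0,0,-0.037],[14,-50,0],0],
    [[0,0,-0.037],[14,-50,0],0],
    [[0,0,-0.037],[14,-50,0],0],
    [[0,0,-0.037],[14,-50,0],0],
    [[0,0,-0.037],[14,-50,0],0],
    [[0,0,-0.037],[14,-50,0],0],
    [[0,0,-0.037],[14,-50,0],0],
    [[0,0,0],[0,0,-50],0],
    [[0,0,0],[0,0,0],0]
  ],
  "newtons": 40
}}

```text
clock: 3.05
position: [0.4527, -0.2721, 0.2576]
ee_rot: [-0.005, 0.482, 0.876, 0.001]
contact_force: [0.3, 0.8, 0.6]
width: 0.0853
```

```bash
cat >> h.py <<'E'
def toolinfo():
    s=telemetry.get_state();w,x,y,z=s["ee_rot"]
    from scipy.spatial.transform import Rotation as Ro
    R=Ro.from_quat([x,y,z,w]).as_matrix();return s,R
def ov(n,fn,cup=None,b=None,crop=None,S=2):
    p=imaging.camera_params(n);im=imaging.get_image(n)
    big=cv2.resize(im,None,fx=S,fy=S,interpolation=cv2.INTER_CUBIC)
    for parts,q,c in ((CUP,cup,(255,255,0)),(BIN,b,(255,0,255))):
        if q is None: continue
        for X in pose(parts,q):
            h=cv2.convexHull(((proj(p,X)+.5)*S).astype(np.float32)).astype(np.int32);cv2.polylines(big,[h],True,c,1)
    if crop: big=big[crop[1]:crop[3],crop[0]:crop[2]]
    cv2.imwrite(fn,big)
E
python3 - <<'E'
from h import *
s,R=toolinfo();print(s["position"],s["qpos"],"y ang",np.arctan2(R[1,1],R[0,1]),R[:,2])
ov("wrist","pics/w1.png",[.4605,-.286,-1.005],S=1)
E
```

```text
[ 0.45272201 -0.27209265  0.25756309] [-6.73094917e-01  1.96538866e-01  1.54811484e+00  2.30122404e-04
  1.40698706e+00 -1.23712527e+00] y ang 0.564006399445923 [-0.0077149   0.0064415  -0.99994949]
```

View pics/w1.png

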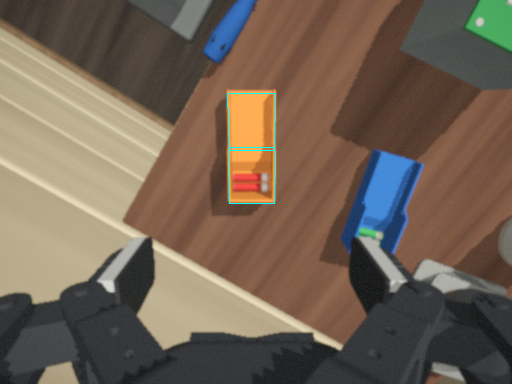

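Request:
{"method": "arm_command", "body": {
  "steps": [
    [[0,0,0],[8,-14,-20],0],
    [[0,0,0],[0,0,-40],0],
    [[0,0,0],[0,0,-40],0],
    [[0,0,0],[0,0,-40],0],
    [[0,0,0],[0,0,-35],0],
    [[0,0,0],[0,0,-25],0],
    [[0,0,0],[0,0,0],0],
    [[0,0,0],[0,0,0],0]
  ]
}}

```text
clock: 4.1
position: [0.465, -0.2884, 0.0636]
ee_rot: [0.002, 0.482, 0.876, -0.0]
contact_force: [-0.2, 0.8, 0.2]
width: 0.0852
```

Run:
```python
from h import *
s,R=toolinfo();print(s["position"],s["qpos"],"y ang",np.arctan2(R[1,1],R[0,1]),R[:,2],s["contact_force"])
ov("wrist","pics/w2.png",[.4605,-.286,-1.005],S=1)
```

```text
[ 0.46496142 -0.28841734  0.06360617] [-6.82459113e-01  3.79510414e-01  1.81050448e+00  1.14479268e-04
  9.47227913e-01 -1.24823791e+00] y ang 0.5657151552930642 [ 0.00343419 -0.00267134 -0.99999054] [-0.17919275  0.77159597  0.16555422]
```

View pics/w2.png

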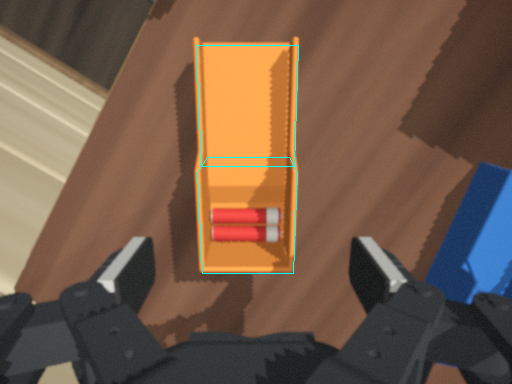

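Request:
{"method": "arm_command", "body": {
  "steps": [
    [[0,0,0],[-5,4,-20],0],
    [[0,0,0],[0,0,-20],0],
    [[0,0,0],[0,0,-10],0],
    [[0,0,0],[0,0,-6],0],
    [[0,0,0],[0,0,0],0],
    [[0,0,0],[0,0,0],0]
  ]
}}

```text
clock: 4.9
position: [0.4587, -0.2839, 0.0059]
ee_rot: [0.001, 0.482, 0.876, -0.0]
contact_force: [-0.2, 0.5, 0.4]
width: 0.0855
```

Run:
```python
from h import *
s,R=toolinfo();print(s["position"],s["qpos"],"y ang",np.arctan2(R[1,1],R[0,1]),R[:,2],s["contact_force"])
ov("wrist","pics/w3.png",S=1)
```

```text
[ 0.45868939 -0.28386436  0.00589513] [-6.83230427e-01  4.46027950e-01  1.88710566e+00  9.08915156e-05
  8.07211109e-01 -1.24835993e+00] y ang 0.5650669569064238 [ 1.00927161e-03 -7.36906170e-04 -9.99999219e-01] [-0.19492503  0.46000547  0.41816723]
```

View pics/w3.png

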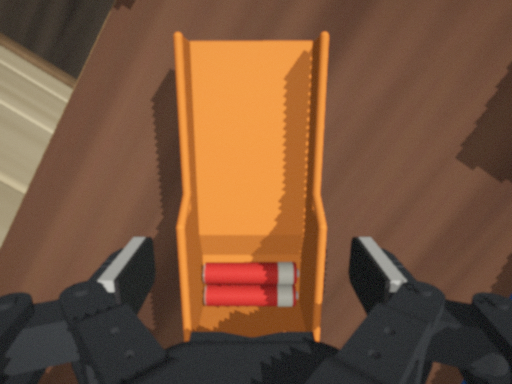

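Request:
{"method": "arm_command", "body": {
  "steps": [
    [[0,0,0],[0,0,0],80],
    [[0,0,0],[0,0,0],120],
    [[0,0,0],[0,0,0],255],
    [[0,0,0],[0,0,0],255],
    [[0,0,0],[0,0,0],255],
    [[0,0,0],[0,0,0],255],
    [[0,0,0],[0,0,0],255],
    [[0,0,0],[0,0,0],255]
  ],
  "newtons": 40
}}

```text
clock: 5.95
position: [0.4585, -0.2837, 0.0057]
ee_rot: [0.0, 0.482, 0.876, -0.0]
contact_force: [-0.3, 0.3, 5.8]
width: 0.0524
```

Run:
```python
from h import *
s,R=toolinfo();print(s["position"],"y ang",np.arctan2(R[1,1],R[0,1]),R[:,2],s["contact_force"])
ov("wrist","pics/w4.png",S=1)
```

```text
[ 0.45846099 -0.28371249  0.00569425] y ang 0.5650174315235499 [ 6.33899443e-04 -4.45639667e-04 -9.99999700e-01] [-0.25651197  0.28015596  5.84637348]
```

View pics/w4.png

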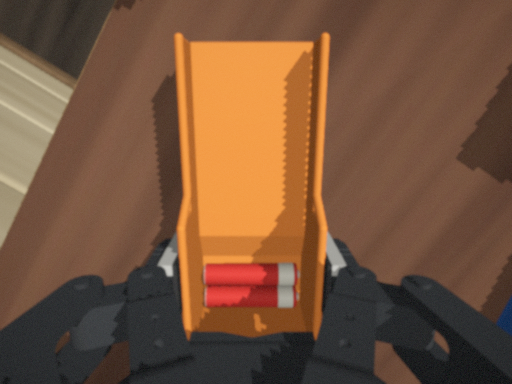

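```bash
cat >> h.py <<'E'
from scipy.spatial.transform import Rotation as Ro
BINQ=np.array([.5765,-.007,-1.40])
def tcp_target(phi,xl,zl,yl=0.,off=.0015):
    """TCP for cup tilted phi deg, lip underside at bin (xl,yl,zl)"""
    Rb=Ro.from_euler('z',BINQ[2]); T=Ro.from_rotvec([0,-np.radians(phi),0])
    v=np.array([.090-off,0,.0057])   # lip underside -> TCP, cup frame
    pb=np.array([xl,yl,zl])+T.apply(v)
    Rc=Rb*T
    # tool: z=-cup z, y=cup y, x=-cup x
    Rt=Rc*Ro.from_matrix(np.array([[-1,0,0],[0,1,0],[0,0,-1.]]))
    return Rb.apply(pb)+[BINQ[0],BINQ[1],0],Rt
def delta(phi,xl,zl,yl=0.):
    s,R=toolinfo();p,Rt=tcp_target(phi,xl,zl,yl)
    print("phi",phi,"target",p.round(4),"shift mm",((p-s["position"])*1000).round(1),"rotvec",(Rt*Ro.from_matrix(R).inv()).as_rotvec().round(3))
E
python3 - <<'E'
from h import *
delta(0,-15,0.2)if 0 else None
delta(0,.06,.2);delta(0,-.015,.17);delta(18,-.015,.150);delta(18,-.015,.108);delta(30,-.012,.098);delta(40,-.01,.085);delta(50,-.01,.075)
E
```

```text
phi 0 target [ 0.6017 -0.1533  0.2057] shift mm [143.3 130.4 200. ] rotvec [ 0.001  0.001 -0.394]
phi 0 target [ 0.589  -0.0794  0.1757] shift mm [130.5 204.3 170. ] rotvec [ 0.001  0.001 -0.394]
phi 18 target [ 0.588  -0.0734  0.1828] shift mm [129.5 210.3 177.1] rotvec [-0.294 -0.113 -0.391]
phi 18 target [ 0.588  -0.0734  0.1408] shift mm [129.5 210.3 135.1] rotvec [-0.294 -0.113 -0.391]
phi 30 target [ 0.587  -0.0679  0.1472] shift mm [128.5 215.8 141.5] rotvec [-0.491 -0.189 -0.385]
phi 40 target [ 0.5857 -0.0603  0.1463] shift mm [127.2 223.4 140.6] rotvec [-0.655 -0.252 -0.378]
phi 50 target [ 0.5837 -0.0489  0.1465] shift mm [125.3 234.8 140.8] rotvec [-0.819 -0.315 -0.369]
```

Request:
{"method": "arm_command", "body": {
  "steps": [
    [[0,0,0],[0,0,5],255],
    [[0,0,0],[0,0,10],255],
    [[0,0,0],[0,0,15],255],
    [[0,0,0],[0,0,20],255],
    [[0,0,0],[0,0,25],255],
    [[0,0,0],[0,0,25],255],
    [[0,0,0],[0,0,25],255],
    [[0,0,0],[0,0,25],255],
    [[0,0,0],[0,0,25],255],
    [[0,0,0],[0,0,20],255],
    [[0,0,0],[0,0,10],255],
    [[0,0,0],[0,0,0],255],
    [[0,0,0],[0,0,0],255]
  ]
}}

```text
clock: 7.62
position: [0.4577, -0.2831, 0.2096]
ee_rot: [-0.001, 0.482, 0.876, 0.0]
contact_force: [-0.3, 0.7, -1.4]
width: 0.0523
```

Run:
```python
from h import *
s,R=toolinfo();print(s["position"],"y ang",np.arctan2(R[1,1],R[0,1]),R[:,2],s["contact_force"],s["width"],s["qpos"])
ov("wrist","pics/w5.png",S=1)
```

```text
[ 0.45770184 -0.28309105  0.20957609] y ang 0.5649820616394406 [-0.00120714  0.00107969 -0.99999869] [-0.2643967   0.71455267 -1.43477081] 0.05226571603579805 [-6.83281362e-01  2.34927070e-01  1.61769018e+00  7.82404641e-05
  1.29059320e+00 -1.24828478e+00]
```

View pics/w5.png

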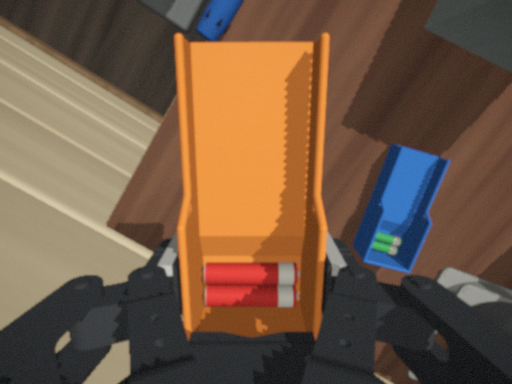

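Request:
{"method": "arm_command", "body": {
  "steps": [
    [[0,0,-0.015],[4,6,0],255],
    [[0,0,-0.03],[8,13,0],255],
    [[0,0,-0.035],[12,18,0],255],
    [[0,0,-0.035],[12,18,0],255],
    [[0,0,-0.035],[12,18,0],255],
    [[0,0,-0.035],[12,18,0],255],
    [[0,0,-0.035],[12,18,0],255],
    [[0,0,-0.035],[12,18,0],255],
    [[0,0,-0.035],[12,18,0],255],
    [[0,0,-0.035],[12,18,0],255],
    [[0,0,-0.035],[12,18,0],255],
    [[0,0,-0.025],[12,17,0],255],
    [[0,0,-0.009],[7,8,0],255],
    [[0,0,0],[4,2,0],255],
    [[-0.04,-0.007,0],[0,1,-2],255],
    [[-0.06,-0.01,0],[0,1,-5],255],
    [[-0.06,-0.01,0],[0,1,-5],255],
    [[-0.06,-0.01,0],[0,1,-5],255],
    [[-0.05,-0.008,0],[-1,1,-4],255],
    [[0,0,0],[0,0,0],255]
  ]
}}

```text
clock: 10.18
position: [0.5994, -0.07, 0.1886]
ee_rot: [0.103, 0.638, 0.758, -0.089]
contact_force: [0.1, -0.1, -1.1]
width: 0.0529
```

Run:
```python
from h import *
s,R=toolinfo();print(s["position"],s["contact_force"],s["width"],s["qpos"])
delta(18,-.015,.150);delta(18,-.015,.108)
ov("wrist","pics/w6.png",S=1);ov("top","pics/t6.png",b=BINQ,S=3,crop=(200,350,1000,900));ov("scene","pics/s6.png",S=3,b=BINQ,crop=(250,350,1050,900))
```

```text
[ 0.5994033  -0.0699702   0.18863447] [ 0.07966795 -0.06269174 -1.12215283] 0.05289617294621981 [-0.07276788  0.32581939  1.57531982 -0.28635304  1.19067723 -0.14500309]
phi 18 target [ 0.588  -0.0734  0.1828] shift mm [-11.4  -3.5  -5.9] rotvec [-0.04  -0.011 -0.001]
phi 18 target [ 0.588  -0.0734  0.1408] shift mm [-11.4  -3.5 -47.9] rotvec [-0.04  -0.011 -0.001]
```

View pics/w6.png

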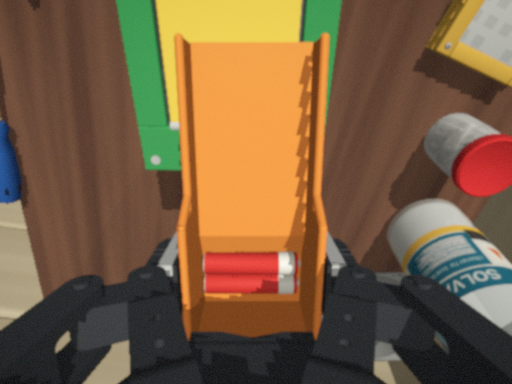

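View pics/t6.png

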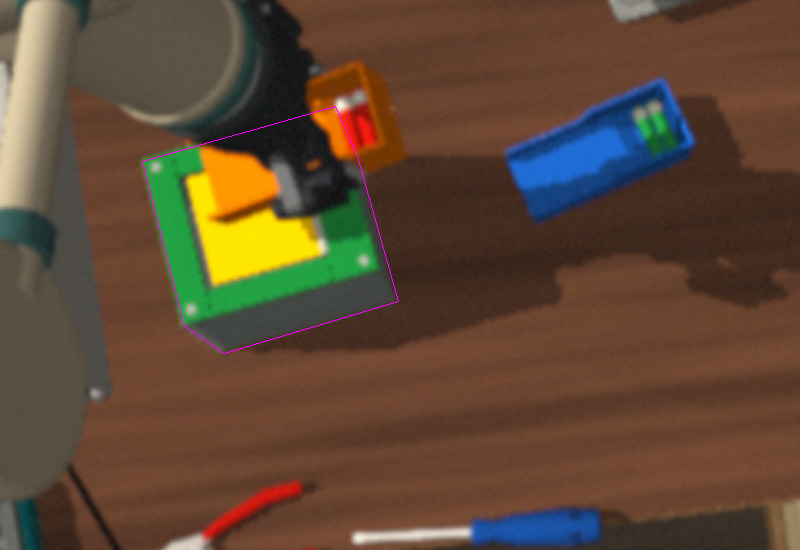

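View pics/s6.png

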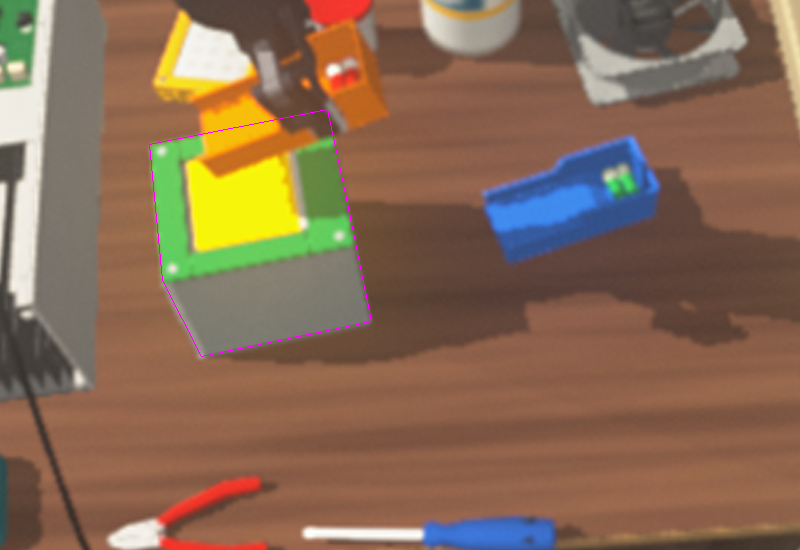

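Request:
{"method": "arm_command", "body": {
  "steps": [
    [[-0.02,-0.005,0],[-5,-2,-3],255],
    [[-0.02,-0.005,0],[-6,-2,-3],255],
    [[0,0,0],[0,0,0],255],
    [[0,0,0],[0,0,0],255]
  ]
}}

```text
clock: 10.82
position: [0.5893, -0.0745, 0.1834]
ee_rot: [0.121, 0.636, 0.755, -0.1]
contact_force: [-0.6, -1.1, -2.3]
width: 0.0525
```

```bash
cat >> h.py <<'E'
def cupnow(off=.0015,zt=.0057):
    s,R=toolinfo();Rc=R@np.diag([-1,1,-1.]);o=s["position"]-Rc@np.array([-off,0,zt])
    return lambda P:P@Rc.T+o,Rc
def ovc(n,fn,S=3,crop=None):
    f,Rc=cupnow();p=imaging.camera_params(n);im=imaging.get_image(n);big=cv2.resize(im,None,fx=S,fy=S,interpolation=cv2.INTER_CUBIC)
    lip=f(np.array([[-.09,-.0265,.0],[-.09,-.0265,.026],[-.09,.0265,.026],[-.09,.0265,0]]));bk=f(np.array([[.034,-.0265,.04],[.034,.0265,.04],[.034,.0265,0],[.034,-.0265,0]]))
    port=pose([np.array([[-.045,-.039,.12],[-.045,.039,.12],[.035,.039,.12],[.035,-.039,.12]])],BINQ)[0]
    for X,c in((lip,(255,255,0)),(bk,(255,255,0)),(port,(0,0,255))):
        cv2.polylines(big,[((proj(p,X)+.5)*S).astype(np.int32)],True,c,1)
    if crop: big=big[crop[1]:crop[3],crop[0]:crop[2]]
    cv2.imwrite(fn,big)
    Rb=Ro.from_euler('z',BINQ[2]).inv();print(n,"lip in bin",Rb.apply(lip[[0,3]]-[BINQ[0],BINQ[1],0]).round(4))
E
python3 - <<'E'
from h import *
delta(18,-.015,.150);delta(18,-.015,.108)
ovc("top","pics/t7.png",5,(500,750,1300,1300));ovc("scene","pics/s7.png",5,(500,650,1300,1200))
E
```

```text
phi 18 target [ 0.588  -0.0734  0.1828] shift mm [-1.4  1.  -0.7] rotvec [ 0.     0.002 -0.   ]
phi 18 target [ 0.588  -0.0734  0.1408] shift mm [ -1.4   1.  -42.7] rotvec [ 0.     0.002 -0.   ]
top lip in bin [[-0.0137 -0.0253  0.1505]
 [-0.0137  0.0277  0.1506]]
scene lip in bin [[-0.0137 -0.0251  0.1506]
 [-0.0137  0.0279  0.1507]]
```

View pics/t7.png

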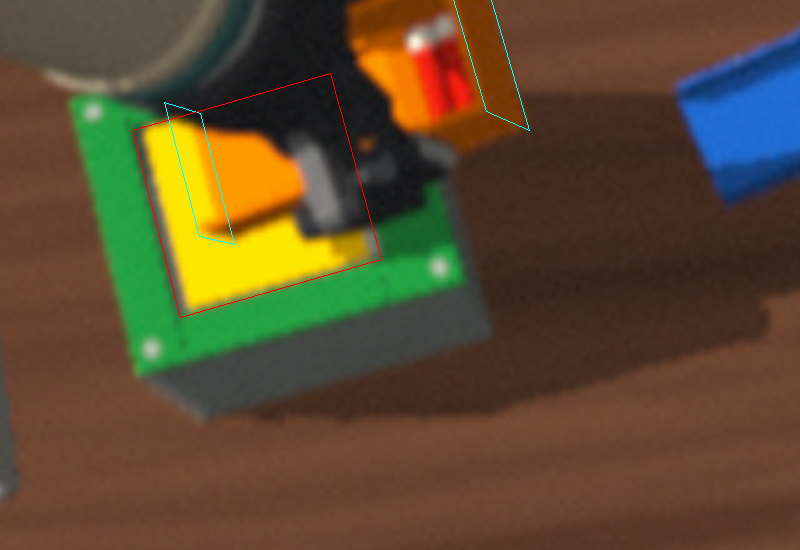

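View pics/s7.png

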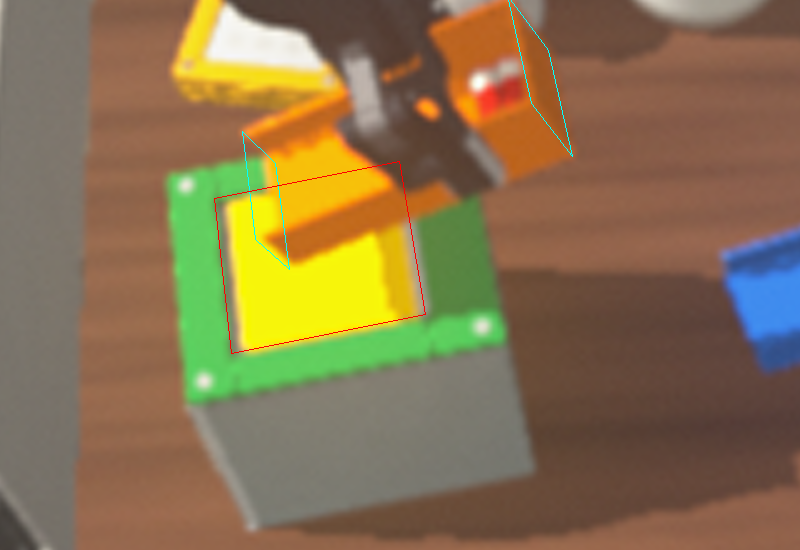

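Request:
{"method": "arm_command", "body": {
  "steps": [
    [[0,0,0],[-1,1,-5],255],
    [[0,0,0],[0,0,-10],255],
    [[0,0,0],[0,0,-10],255],
    [[0,0,0],[0,0,-7],255],
    [[0,0,0],[0,0,-5],255],
    [[0,0,0],[0,0,-4],255],
    [[0,0,0],[0,0,-3],255],
    [[0,0,0],[0,0,0],255],
    [[0,0,0],[0,0,0],255]
  ]
}}

```text
clock: 12.05
position: [0.5884, -0.0734, 0.1395]
ee_rot: [0.121, 0.636, 0.755, -0.1]
contact_force: [0.2, 0.3, -0.1]
width: 0.0524
```

Run:
```python
from h import *
s,R=toolinfo();print(s["contact_force"],s["moment"],s["width"])
delta(18,-.015,.108);delta(30,-.012,.098);delta(40,-.01,.085);delta(50,-.01,.075)
ovc("top","pics/t8.png",5,(500,750,1300,1300));ovc("scene","pics/s8.png",5,(500,650,1300,1200))
```

```text
[ 0.15422841  0.26463893 -0.08063796] [ 0.21716553  0.12987718 -0.00374857] 0.05242126662056068
phi 18 target [ 0.588  -0.0734  0.1408] shift mm [-0.4  0.   1.2] rotvec [ 0.     0.002 -0.   ]
phi 30 target [ 0.587  -0.0679  0.1472] shift mm [-1.4  5.6  7.7] rotvec [-0.206 -0.034 -0.   ]
phi 40 target [ 0.5857 -0.0603  0.1463] shift mm [-2.7 13.1  6.7] rotvec [-0.378 -0.063 -0.   ]
phi 50 target [ 0.5837 -0.0489  0.1465] shift mm [-4.6 24.5  6.9] rotvec [-0.55  -0.093 -0.001]
top lip in bin [[-0.0149 -0.026   0.1067]
 [-0.0149  0.027   0.1068]]
scene lip in bin [[-0.0149 -0.026   0.1067]
 [-0.0149  0.027   0.1068]]
```

View pics/t8.png

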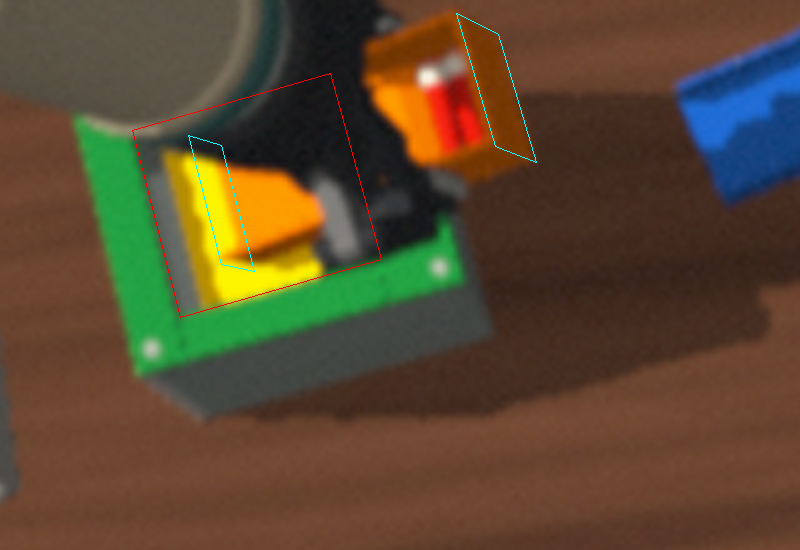

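View pics/s8.png

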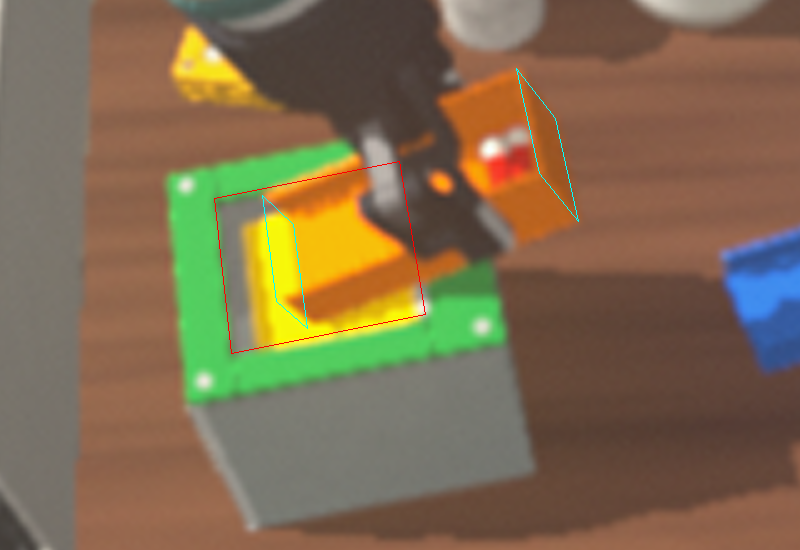

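Request:
{"method": "arm_command", "body": {
  "steps": [
    [[-0.05,-0.008,0],[0,1,2],255],
    [[-0.05,-0.009,0],[0,1,2],255],
    [[-0.05,-0.009,0],[0,2,2],255],
    [[-0.055,-0.009,0],[-1,2,1],255],
    [[-0.057,-0.01,0],[0,2,0],255],
    [[-0.057,-0.01,0],[-1,3,-1],255],
    [[-0.057,-0.01,0],[0,3,0],255],
    [[-0.057,-0.01,0],[-1,4,0],255],
    [[-0.057,-0.01,0],[-1,3,0],255],
    [[-0.057,-0.01,0],[0,4,0],255],
    [[0,0,0],[0,0,0],255],
    [[0,0,0],[0,0,0],255],
    [[0,0,0],[0,0,0],255],
    [[0,0,0],[0,0,0],255]
  ]
}}

```text
clock: 13.9
position: [0.5844, -0.0488, 0.1457]
ee_rot: [0.323, 0.585, 0.693, -0.27]
contact_force: [-0.4, 0.9, -0.0]
width: 0.0523
```

Run:
```python
from h import *
s,R=toolinfo();print(s["contact_force"],s["moment"],s["width"],s["qpos"])
delta(50,-.01,.075)
ovc("top","pics/t9.png",5,(500,750,1300,1300));ovc("scene","pics/s9.png",5,(500,650,1300,1200));ov("wrist","pics/w9.png",S=1)
```

```text
[-0.37717808  0.91660621 -0.00409915] [ 0.7224297   0.06938095 -0.05261388] 0.0523205851185896 [ 0.27845397  0.48035343  1.77953162 -0.94512711  1.21472198  0.61511569]
phi 50 target [ 0.5837 -0.0489  0.1465] shift mm [-0.6 -0.1  0.8] rotvec [-0.004  0.002 -0.   ]
top lip in bin [[-0.0102 -0.0257  0.0743]
 [-0.0103  0.0273  0.0744]]
scene lip in bin [[-0.0102 -0.0256  0.0743]
 [-0.0103  0.0274  0.0744]]
```

View pics/t9.png

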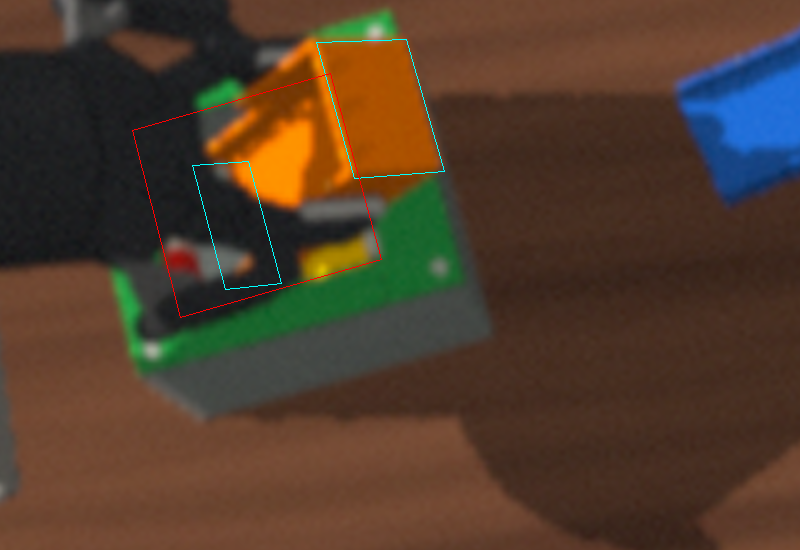

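View pics/s9.png

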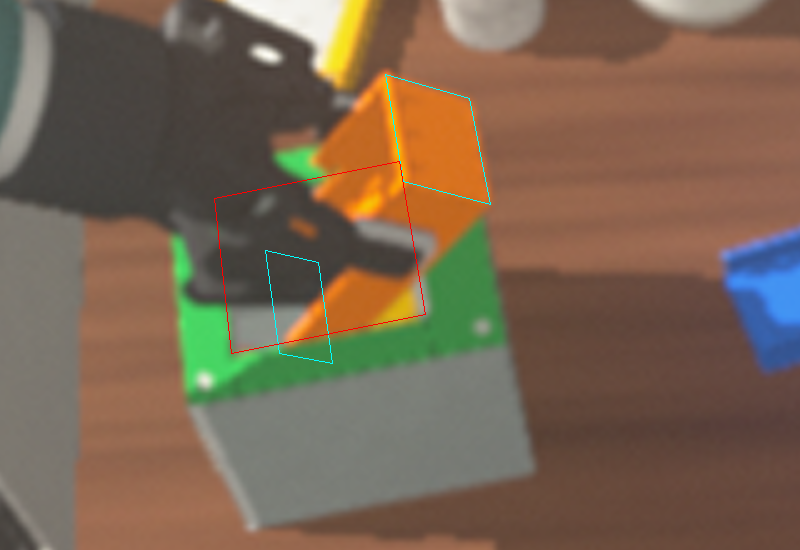

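View pics/w9.png

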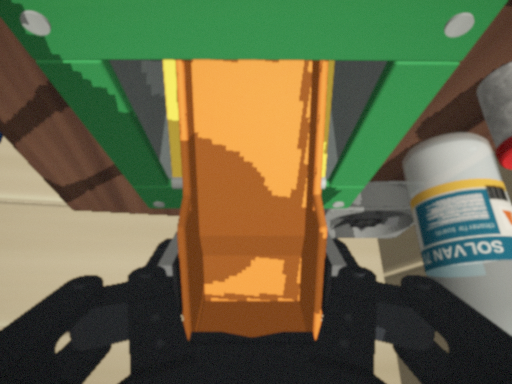

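Request:
{"method": "arm_command", "body": {
  "steps": [
    [[0,0,0],[0,0,0],255],
    [[0,0,0],[0,0,0],255],
    [[0,0,0],[1,-6,8],255],
    [[0,0,0],[1,-6,8],255],
    [[0,0,0],[1,-6,8],255],
    [[0,0,0],[1,-6,8],255],
    [[0,0,0],[1,-6,8],255],
    [[0,0,0],[1,-6,8],255],
    [[0,0,0],[1,-6,8],255],
    [[0,0,0],[2,-12,15],255],
    [[0,0,0],[2,-12,15],255],
    [[0,0,0],[2,-12,15],255],
    [[0,0,0],[2,-12,15],255],
    [[0,0,0],[0,0,0],255]
  ]
}}

```text
clock: 15.8
position: [0.5993, -0.1396, 0.2626]
ee_rot: [0.324, 0.585, 0.693, -0.27]
contact_force: [-0.6, -0.0, -0.8]
width: 0.0526
```

Run:
```python
from h import *
s,R=toolinfo();print(s["position"],s["contact_force"],s["moment"],s["width"],s["qpos"])
ovc("top","pics/t10.png",5,(500,750,1300,1300));ovc("scene","pics/s10.png",5,(500,650,1300,1200));ov("wrist","pics/w10.png",S=1)
```

```text
[ 0.59930117 -0.13958861  0.26259399] [-0.60086609 -0.0054014  -0.77403251] [0.44730719 0.04779888 0.01585173] 0.052607591097907996 [ 0.11761653  0.33636144  1.67384136 -0.9339062   1.25282158  0.31858076]
top lip in bin [[ 0.0819 -0.0262  0.1911]
 [ 0.0819  0.0268  0.1913]]
scene lip in bin [[ 0.0811 -0.0267  0.19  ]
 [ 0.0811  0.0263  0.1902]]
```

View pics/t10.png

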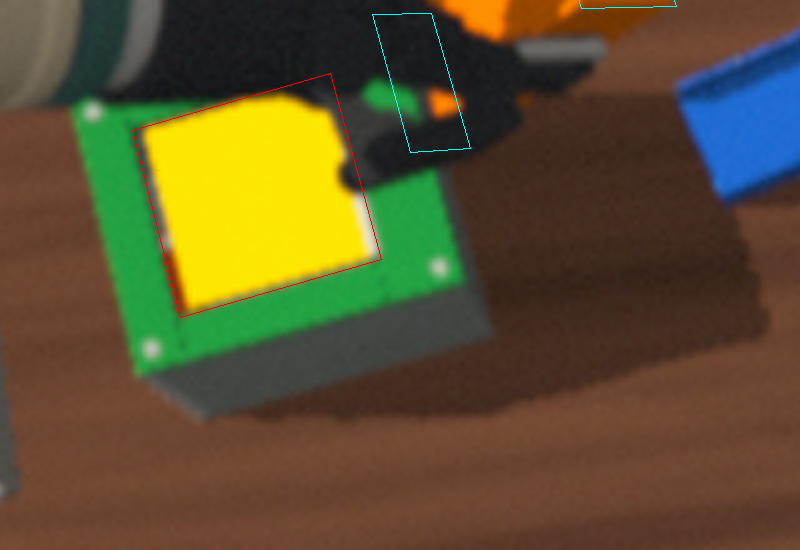

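View pics/s10.png

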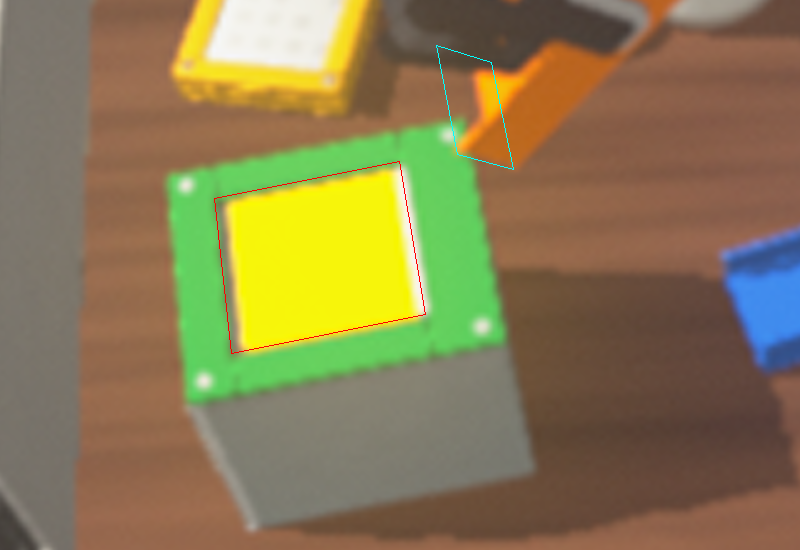

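View pics/w10.png

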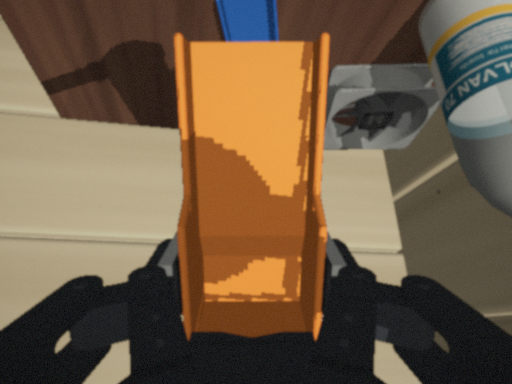

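Request:
{"method": "arm_command", "body": {
  "steps": [
    [[0.06,0.01,0],[0,0,0],255],
    [[0.1,0.017,0],[0,0,0],255],
    [[0.1,0.017,0],[0,0,0],255],
    [[0.1,0.017,0],[0,0,0],255],
    [[0.1,0.017,0],[0,0,0],255],
    [[0.1,0.017,0],[0,0,0],255],
    [[0.1,0.017,0],[0,0,0],255],
    [[0.1,0.017,0],[0,0,0],255],
    [[0.1,0.019,0],[0,0,0],255],
    [[0,0,0.04],[-14,-14,0],255],
    [[0,0,0.05],[-18,-18,0],255],
    [[0,0,0.05],[-18,-18,0],255],
    [[0,0,0.05],[-18,-18,0],255],
    [[0,0,0.05],[-18,-18,0],255],
    [[0,0,0.05],[-18,-18,0],255],
    [[0,0,0.05],[-18,-18,0],255],
    [[0,0,0.05],[-18,-18,0],255],
    [[0,0,0],[0,0,0],255],
    [[0,0,0],[0,0,0],255]
  ]
}}

```text
clock: 18.32
position: [0.4594, -0.2778, 0.2607]
ee_rot: [-0.001, 0.485, 0.875, 0.002]
contact_force: [1.0, -0.3, -1.1]
width: 0.0527
```

Run:
```python
from h import *
s,R=toolinfo();print(s["position"],s["contact_force"],s["width"],s["qpos"],"y ang",np.arctan2(R[1,1],R[0,1]),R[:,2])
Rt=Ro.from_euler('z',-1.005)*Ro.from_matrix(np.diag([-1,1,-1.]))
print((Rt*Ro.from_matrix(R).inv()).as_rotvec())
```

```text
[ 0.4594023  -0.27784445  0.26073282] [ 0.9932744  -0.33868401 -1.11726208] 0.05269734130811597 [-0.67571526  0.20426131  1.53013851  0.00318183  1.41031471 -1.23502306] y ang 0.5587906056727387 [-4.70717601e-04  4.40282995e-03 -9.99990197e-01]
[-0.00440118 -0.00048613  0.00700186]
```

Level within 0.3°. Lower slowly.

Request:
{"method": "arm_command", "body": {
  "steps": [
    [[-0.004,0,0],[0,-3,-20],255],
    [[0,0,0],[0,0,-35],255],
    [[0,0,0],[0,0,-35],255],
    [[0,0,0],[0,0,-35],255],
    [[0,0,0],[0,0,-35],255],
    [[0,0,0],[0,0,-30],255],
    [[0,0,0],[0,0,-25],255],
    [[0,0,0],[0,0,-15],255],
    [[0,0,0],[0,0,-10],255],
    [[0,0,0],[0,0,0],255],
    [[0,0,0],[0,0,0],255]
  ]
}}

```text
clock: 19.7
position: [0.4598, -0.2819, 0.0221]
ee_rot: [0.001, 0.485, 0.875, -0.0]
contact_force: [-0.1, 0.8, -0.0]
width: 0.0525
```

Run:
```python
from h import *
s,R=toolinfo();print(s["position"],s["contact_force"],s["width"],R[:,2])
ovc("scene","pics/s11.png",5,(1000,900,1800,1500))
```

```text
[ 0.45981067 -0.28190461  0.02205963] [-0.11689977  0.77101742 -0.03616692] 0.052509907911846426 [ 0.00154257 -0.00176305 -0.99999726]
scene lip in bin [[ 0.1792 -0.2197  0.0161]
 [ 0.1591 -0.1707  0.0162]]
```

View pics/s11.png

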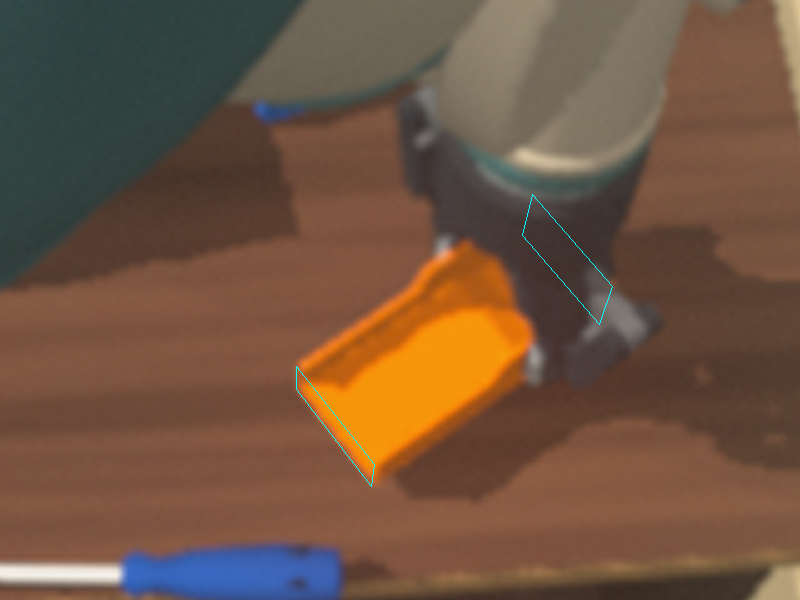

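Request:
{"method": "arm_command", "body": {
  "steps": [
    [[0,0,0],[0,0,-6],255],
    [[0,0,0],[0,0,-5],255],
    [[0,0,0],[0,0,-3],255],
    [[0,0,0],[0,0,-2],255],
    [[0,0,0],[0,0,0],255],
    [[0,0,0],[0,0,0],255]
  ]
}}

```text
clock: 20.5
position: [0.459, -0.2814, 0.0057]
ee_rot: [0.0, 0.485, 0.875, -0.0]
contact_force: [-1.9, 1.6, 5.3]
width: 0.0525
```

Touching the bench (about 5 N up). Release and rise.

Request:
{"method": "arm_command", "body": {
  "steps": [
    [[0,0,0],[0,0,0],150],
    [[0,0,0],[0,0,0],60],
    [[0,0,0],[0,0,0],0],
    [[0,0,0],[0,0,0],0],
    [[0,0,0],[0,0,0],0],
    [[0,0,0],[0,0,0],0]
  ]
}}

```text
clock: 21.25
position: [0.4593, -0.2815, 0.0053]
ee_rot: [0.0, 0.485, 0.875, -0.0]
contact_force: [-0.1, 0.3, 0.7]
width: 0.0853
```

Run:
```python
from h import *
s,R=toolinfo();print(s["position"],s["contact_force"],s["width"])
ov("wrist","pics/w12.png",S=1)
```

```text
[ 0.45925323 -0.28152599  0.00525542] [-0.14017451  0.33531344  0.734155  ] 0.08529512131568852
```

View pics/w12.png

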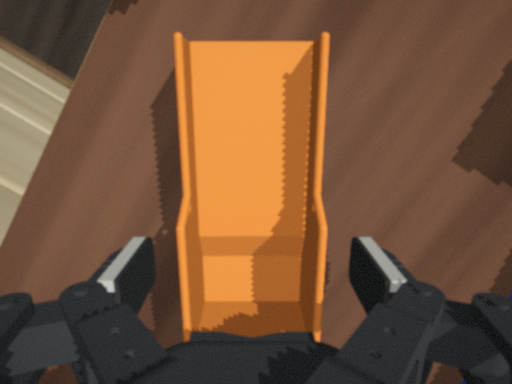

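Fingers are clear of both walls and the cup is empty; rise, then move left out of the way for a final look.

Request:
{"method": "arm_command", "body": {
  "steps": [
    [[0,0,0],[0,0,10],0],
    [[0,0,0],[0,0,30],0],
    [[0,0,0],[0,0,40],0],
    [[0,0,0],[0,0,40],0],
    [[0,0,0],[0,0,40],0],
    [[0,0,0],[0,0,40],0],
    [[0,0,0],[0,0,40],0],
    [[0,0,0],[0,0,40],0],
    [[0,0,0],[-10,45,0],0],
    [[0,0,0],[-20,45,0],0],
    [[0,0,0],[-20,45,0],0],
    [[0,0,0],[-20,45,0],0],
    [[0,0,0],[-20,45,0],0],
    [[0,0,0],[-20,45,0],0],
    [[0,0,0],[-20,45,0],0],
    [[0,0,0],[0,45,0],0],
    [[0,0,0],[0,45,0],0],
    [[0,0,0],[0,45,0],0],
    [[0,0,0],[0,0,0],0],
    [[0,0,0],[0,0,0],0]
  ]
}}

```text
clock: 23.8
position: [0.3289, 0.1681, 0.2856]
ee_rot: [0.001, 0.484, 0.875, -0.001]
contact_force: [0.5, -0.3, -0.2]
width: 0.0854
```

Run:
```python
from h import *
s,R=toolinfo();print(s["position"],s["contact_force"])
for n in ("top","scene"):
    ov(n,f"pics/{n}13.png",[.461,-.283,-1.01],BINQ,S=3,crop=(300,400,1100,900))
```

```text
[0.32888352 0.16809375 0.28560788] [ 0.47681791 -0.30182785 -0.16332708]
```

View pics/top13.png

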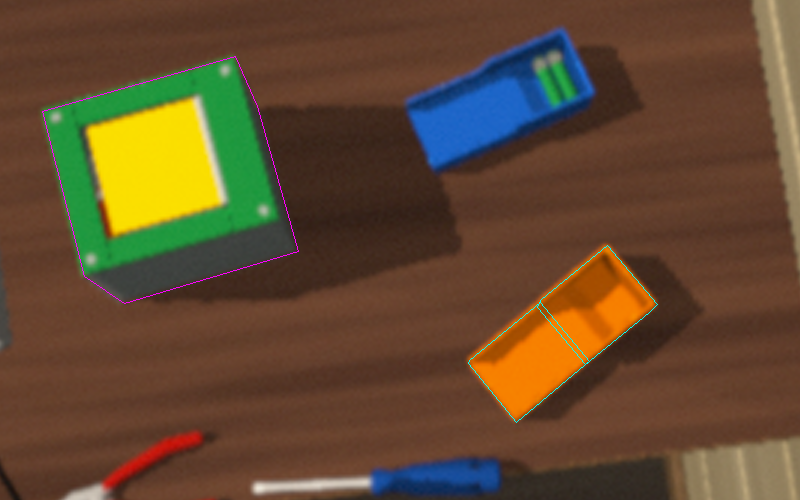

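View pics/scene13.png

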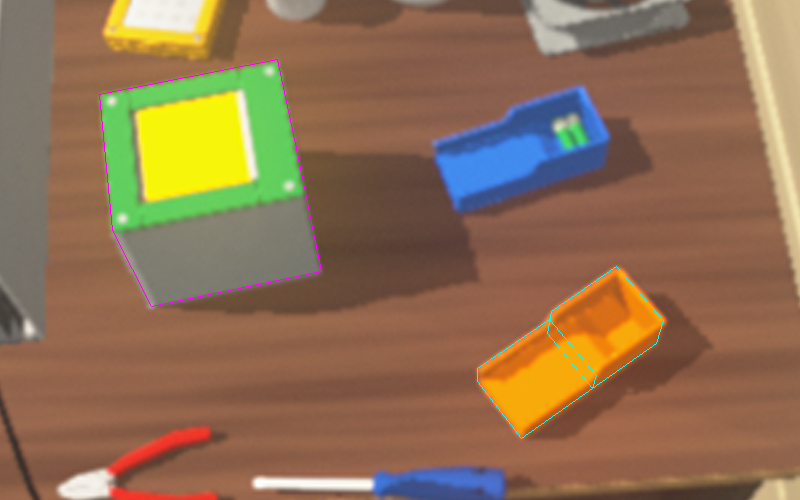

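Run:
```python
from h import *
p=imaging.camera_params("wrist");print("cam pos",-p["R"].T@p["t"],"fwd",p["R"][2],"right",p["R"][0])
print(proj(p,pose(BIN,BINQ)[0]).round())
t=imaging.camera_params("top");Rb=Ro.from_euler('z',BINQ[2]).inv()
for z in(.005,.02,.05): print(z,Rb.apply(ray(t,[[136,201.6]],z)[0]-[BINQ[0],BINQ[1],0]))
ov("wrist","pics/w13.png",S=1)
```

```text
cam pos [0.29208547 0.22643027 0.43014157] fwd [ 0.14263384 -0.22758522 -0.96325519] right [8.48480797e-01 5.29225827e-01 6.00155410e-04]
[[312. 281.]
 [330. 339.]
 [379. 306.]
 [417. 369.]
 [277. 348.]
 [284. 419.]
 [341. 369.]
 [366. 445.]]
0.005 [-0.05720654  0.013763    0.005     ]
0.02 [-0.05480902  0.00971566  0.02      ]
0.05 [-0.05001398  0.001621    0.05      ]
```

View pics/w13.png

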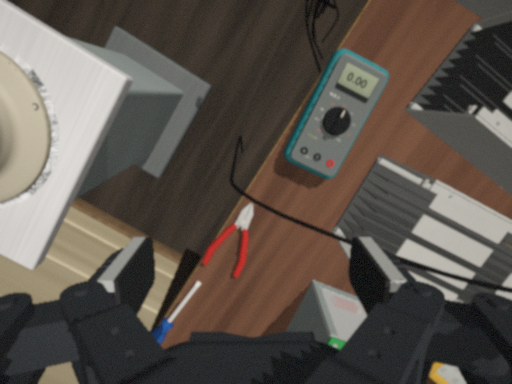

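Request:
{"method": "arm_command", "body": {
  "steps": [
    [[-0.09,-0.055,0],[0,0,0],0],
    [[-0.09,-0.055,0],[0,0,0],0],
    [[-0.09,-0.055,0],[0,0,0],0],
    [[-0.09,-0.055,0],[0,0,0],0],
    [[-0.09,-0.055,0],[0,0,0],0],
    [[0,0,0],[0,0,0],0],
    [[0,0,0],[0,0,0],0]
  ]
}}

```text
clock: 24.82
position: [0.3296, 0.168, 0.2856]
ee_rot: [0.226, 0.468, 0.844, -0.129]
contact_force: [0.7, 0.4, -0.4]
width: 0.0856
```

Run:
```python
from h import *
p=imaging.camera_params("wrist");q=proj(p,pose(BIN,BINQ)[0]).round();print(q)
im=imaging.get_image("wrist");cv2.imwrite("pics/w14.png",im)
a=np.clip(q.min(0)-20,0,None).astype(int);b=(q.max(0)+10).astype(int);c=im[a[1]:b[1],a[0]:b[0]]
f=min(800/c.shape[1],600/c.shape[0]);cv2.imwrite("pics/w14c.png",cv2.resize(c,None,fx=f*.98,fy=f*.98,interpolation=cv2.INTER_CUBIC))
```

```text
[[311. 160.]
 [322. 222.]
 [373. 180.]
 [395. 242.]
 [275. 211.]
 [278. 271.]
 [330. 226.]
 [342. 284.]]
```

View pics/w14c.png

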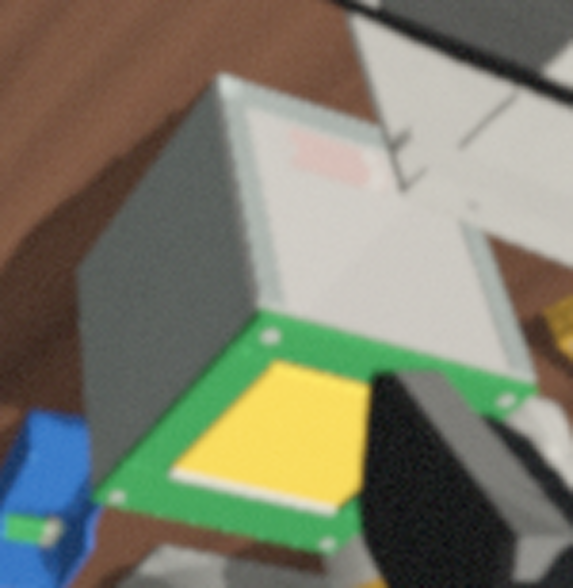

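Run:
```python
from h import *
manip.sign_off();print(telemetry.get_state()["clock"])
```

```text
the job is handed in; nothing more can be done
the job is handed in; nothing more can be done
```

I emptied both red cells into the bin and set the orange cup back upright on the bench, about 25 s in. The job is handed in. No verdict is reported, so this rests on my own checks.

- **Flap press:** I gripped the cup by its side walls, brought it over the bin's back edge at 18 degrees and pressed the lip onto the flap. By the lip height that is about 0.2 rad. The pictures showed the flap down and both cells still in the cup, and the wrist force changed by about 2 N. I did not measure the flap angle or the contact force directly.
- **Tipping:** I tipped the cup to 50 degrees, and the wrist picture then showed it empty. I drew it out and the flap closed.
- **Cup and flap at the end:** The top and scene pictures show the flap shut and level. The empty cup stands flat near where it started, matching the upright cup outline to within about 2 mm. The gripper is open and well clear of everything.
- **Cells at the end:** A wrist view through the clear front shows a red patch low behind the front pane, about the size of both cells. I could not make out the two cells separately, so that both are in the bin rests on this and on the empty cup.

No check failed or disagreed by more than about 2 mm.

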